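Ready the bench lathe: open the wide dust intake, shut the guard

TASK

Get the wood lathe ready for turning: pull the sliding gate of the wider of the two dust intakes fully open, and slide the lathe's clear guard fully shut along its rails, over the workpiece and up to the headstock. Leave the narrower intake's gate shut.

Things in the scene. Friction and masses are not known exactly. Their poses are not given: they have to be found in the camera images.
- guard (a joint): The lathe's clear hood (166 mm across, 190 mm along the bed, flat top 240 mm above the table), on two level rails along the bed. Value in m: 0 = shut, over chuck and workpiece, at a stop by the headstock; 0.17 = open, over the tailstock, at a stop. Starts 0.11 to 0.17. Friction about 2.5 N; stays where left. The lathe is fixed, headstock (215 mm high) on the robot's left.
- guard_grip (a point): Point in the black bar upright on the middle of the guard's top, 268 mm above the table; moves with the guard. The bar is 40 mm along the point's x (across the bed), 16 mm along y (along the rails), 50 mm tall: 28 mm below this point (at the flat top) to 22 mm above. +y points along the rails to the headstock, the way the guard shuts; z up. Lathe yaw within 0.2 rad.
- gate_wide: Gate plate on the WIDER intake: a fixed grey box 120 mm long, 110 wide, 45 high, its top opening 75 mm. Origin: in the black upright tab, 80 mm above the table, at the end towards the robot; tab 12 mm in x, 36 in y, from 29 mm below (on the plate) to 21 above. -x is the level way it pulls open, roughly to the robot. Starts shut, opens 80 mm to a stop, friction about 2 N, stays where left.
- gate_narrow: Gate plate on the NARROWER intake, to be left shut: same make, tab, origin and axes as the wide one, but its box is only 70 mm wide with a 40 mm opening. Both boxes stand to the robot's right, side by side, 12 cm or more between their centres, each with its own yaw within 0.15 rad; which of them is nearer the lathe varies.

How it is judged:
By the outcome, as a careful person would: the job done as asked, in the order asked, and still so for the second after the job is handed in, with the robot touching nothing.
It also fails if it takes over 54 s, if anything falls off the work surface, if the arm or the gripper's body presses on something with over 40 N, if the wrist force passes 120 N, or if a joint passes its speed limit or range.

ROBOT

A 6-joint arm with a two-finger parallel gripper is mounted at the origin on the work surface. World frame = base frame: x ahead of the robot, y to its left, z up, the work surface at z = 0. Lengths are in m, angles in rad, forces in N, time in s.
With the tool pointing down it reaches from about 0.375 to 0.9 m from the base axis. Payload 3.1 kg.
Tool frame: the origin (TCP) lies midway between the tips of the shut fingers; the grasp point (between the pads) lies robot.tcp_to_grasp behind it (robot.tcp_to_grasp is the distance from the TCP to the grasp point, in m); z points along the fingers, y is the direction in which the jaws open and shut (so a half turn about z gives the same grasp; the last joint's range is limited). The gripper opens to 87 mm and grips with 3 to 60 N. Pads are 19 mm wide; open, the fingers measure 117 mm over their backs; the gripper's body (75 mm by 190 mm) begins 51 mm behind the grasp point.
Start: joints at [-1.437, 0.527, 1.433, -0, 1.181, -0.178], TCP at [0.192, -0.595, 0.223] pointing down, gripper open.
Joint ranges: [-3.08, 3.08], [-0.75, 2.2], [0.22, 2.44], [-1.43, 4.57], [0, 2.65], [-2.85, 2.85]. Speed limits (rad/s): [2.79, 2.79, 3.14, 3.14, 3.14, 3.14].

INTERFACE

Orientations are given as a unit quaternion [x, y, z, w].
In Python, from rig import robot, cams, nets gives the robot as it stands. The module is installed in compiled form; this text tells all that it offers.
- The arm moves only by the tool play_rows, never from a script. Its argument "commands" is a list of rows, each an object of numbers: "x", "y", "z": the shift along the tool's x, y, z in mm; "spin": the turn about the tool's z in rad. In form: [{"x": .., "y": .., "z": .., "spin": ..}, ...]. A call has 1 to 8 rows; each row shifts and turns the pose as measured when the row begins, along the tool's axes as they then stand; what a row does not reach is not made up. A row lasts 1/10 s, in which the tool goes at most 50 mm and 8.59 degrees, less where a joint would pass 70% of its speed; a pose out of reach is approached as far as the arm can. A call is refused whole if a number of a shift passes 50 or a number of a turn 0.15, either way. A call with a gripper value outside its range is refused whole. "grip" is the opening, from 0 (shut) to 1 (fully open), set as the call begins (left out, the last holds). The fingers move at their own pace and stop on an object; "newtons" is the grip in N (left out, the last holds). Time passes only in rows, so rows that do not move let the fingers close. It gives the time, the measured TCP pose, the force and the opening at its end, in the units of the state.
- robot.get_obs(): the state, without advancing time (a new reading comes with each control period).
- cams.camera(name): name is "scene" or "top" or "wrist"; returns a dict with "img" (420x560x3 uint8, red, green, blue), "fx", "fy", "cx", "cy" (pixels), "world_to_cam" (4x4, takes a point from world to camera coordinates); the wrist camera has in their place "mount" (4x4, takes a point from camera to tool coordinates, whose origin is the TCP and whose axes are the flange's). Camera axes: x right, y up, looking along -z (the intrinsics and any distortion apply to the point x, -y, -z); pixel columns grow to the right and rows downward; lengths in m; the calibration is good to about 2 mm. A picture is of the moment at which its call begins: read the wrist's pose just before it. There is no depth.
- robot.hand_in(): hands the job in, once; it reports no verdict.
Trained networks look in a picture, given as the dict that the camera call returned (one of the last four; its "shot" number tells which), for a name from the list of things; names that differ only in an ending like _2 or _b are one class to them, and where a whole thing is asked for, a point or a joint stands for the part that bears it (a point fixed in the world has none). Each returns a list of dicts, best first, with "conf" (0 to 1); they miss things now and then, are a little off and sometimes report something else, mostly with a low value. They report only what shows in the picture. A call takes as long as a camera call.
- nets.outline_of(picture, name): "region" (420x560 bool, what is visible of it) and "pixel" ([column, row] in pixels, amid what is visible of it).
The state is a dict: "time": time; "q": joint angles; "joint_velocities": joint speeds; "joint_torque": joint torques, N m; "position": TCP position; "tool_rot": TCP orientation; "ft_force": force on the tool from outside, world axes, zero at the start; "moment": the same for the moment, N m; "grip_width": finger opening in m.
Only numpy, scipy, OpenCV 4.12 (cv2) and the standard library are available. Lean on these libraries where they do the work, as an engineer would, in place of code of your own. Each camera call takes 0.05 s, during which the arm holds its last target.

## Working session

There is one attempt and no reset: what is moved stays moved. The work goes in short steps, Python scripts to look and compute and a tool call to move; the robot and the scene stay as the last step left them, time stands still between calls to the robot, and variables do not carry over. Pictures are saved under pics/ and viewed, and the job is handed in when it is done.

Besides the shell and the picture viewer there is one more tool, called after ">>>" in YAML: its name, and indented under it one key for each argument. play_rows: Moves the arm, as the interface text tells. Its arguments: {"type":"object","properties":{"commands":{"type":"array"},"grip":{"type":"number"},"newtons":{"type":"number"}},"required":["commands"]}

```bash
mkdir -p pics
cat > h.py <<'E'
from rig import robot,cams,nets
import numpy as np,cv2
from scipy.spatial.transform import Rotation as R
def ray(c,u,v):
    W=np.array(c["world_to_cam"]);Rc=W[:3,:3];t=W[:3,3]
    d=np.array([(u-c["cx"])/c["fx"],-(v-c["cy"])/c["fy"],-1.])
    return -Rc.T@t, Rc.T@d
def atz(c,u,v,z):
    o,d=ray(c,u,v);s=(z-o[2])/d[2];return o+s*d
def proj(c,p):
    W=np.array(c["world_to_cam"]);q=W[:3,:3]@np.array(p)+W[:3,3]
    return np.array([c["cx"]+c["fx"]*q[0]/-q[2],c["cy"]-c["fy"]*q[1]/-q[2]])
def save(c,n): cv2.imwrite(f"pics/{n}.png",cv2.cvtColor(c["img"],cv2.COLOR_RGB2BGR))
E
python3 - <<'E'
from h import *
o=robot.get_obs();print({k:np.round(v,3) for k,v in o.items()}); print(robot.tcp_to_grasp)
for n in("top","scene"):
    c=cams.camera(n);save(c,n+"0");print(n,[k for k in c],np.round(ray(c,c["cx"],c["cy"]),3))
    for t in("guard","guard_grip","gate_wide","gate_narrow"):
        for r in nets.outline_of(c,t)[:3]:
            ys,xs=np.where(r["region"]);print(t,round(r["conf"],2),np.round(r["pixel"]),xs.min(),xs.max(),ys.min(),ys.max())
E
```

```text
{'time': np.float64(0.0), 'q': array([-1.436,  0.528,  1.434, -0.   ,  1.181, -0.179]), 'joint_velocities': array([ 0.   ,  0.001, -0.001, -0.001,  0.001, -0.   ]), 'joint_torque': array([-1.0000e-03, -4.4005e+01, -1.7659e+01,  6.3000e-02,  5.8000e-02,
       -0.0000e+00]), 'position': array([ 0.192, -0.594,  0.222]), 'tool_rot': array([ 0.988,  0.156,  0.   , -0.001]), 'ft_force': array([ 0.014, -0.589, -0.72 ]), 'moment': array([0.006, 0.016, 0.02 ]), 'grip_width': np.float64(0.087)}
0.0187
top ['img', 'fx', 'fy', 'cx', 'cy', 'world_to_cam', 'shot'] [[ 4.080e-01  5.000e-03  1.142e+00]
 [ 1.100e-01 -1.000e-03 -9.940e-01]]
guard 0.56 [206. 195.] 157 258 143 244
guard_grip 0.66 [208. 195.] 157 258 143 243
gate_wide 0.56 [413. 186.] 396 430 159 213
gate_narrow 0.78 [354. 200.] 342 365 173 228
scene ['img', 'fx', 'fy', 'cx', 'cy', 'world_to_cam', 'shot'] [[ 1.176 -0.874  0.965]
 [-0.489  0.646 -0.586]]
guard 0.97 [333. 175.] 281 370 138 227
guard_grip 0.74 [334. 173.] 281 368 138 228
gate_wide 0.85 [215. 329.] 182 252 298 357
gate_narrow 0.77 [244. 283.] 223 273 253 302
```

Run:
```python
import cv2
for n in("top0","scene0"):
    i=cv2.imread(f"pics/{n}.png")
    cv2.imwrite(f"pics/{n}z.png",cv2.resize(i[110:260,140:440] if n=="top0" else i[100:370,150:450],None,fx=2.6 if n=="top0" else 2.2,fy=2.6 if n=="top0" else 2.2,interpolation=cv2.INTER_CUBIC))
```

```text
(no output)
```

View pics/top0.png

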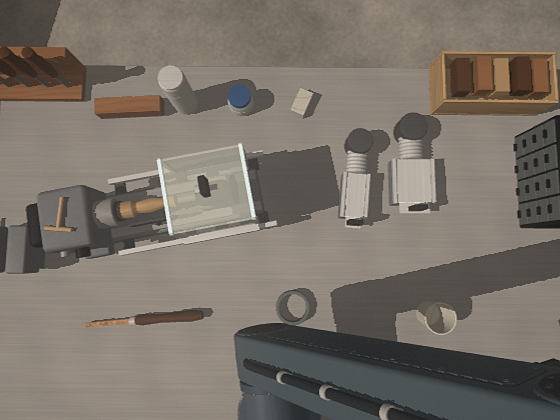

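View pics/top0z.png

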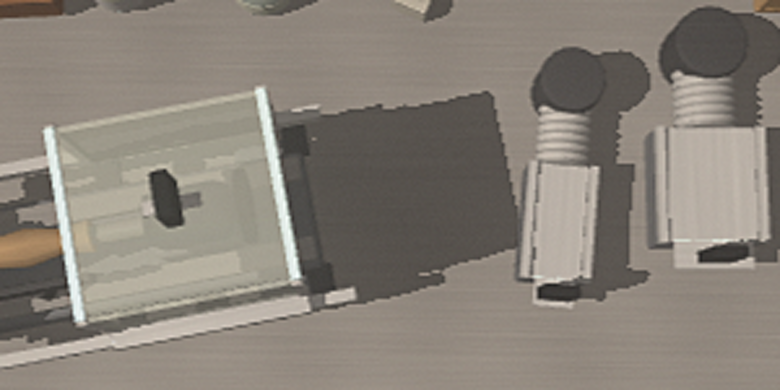

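View pics/scene0z.png

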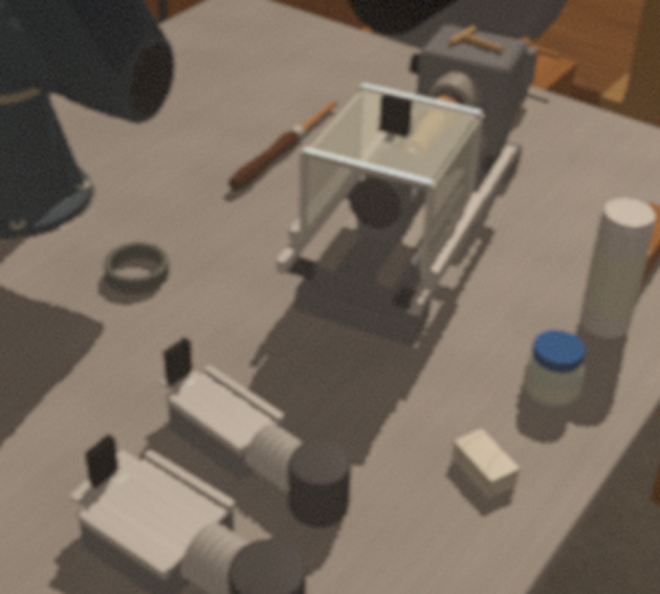

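The top view shows the wide intake at the far right, with its tab near pixel (418,207), and the narrow intake beside it, with its tab near (354,222). The guard's bar is near (204,186), and the guard is open over the tailstock. Next I'll fit box models of the tabs and the bar to the dark pixels in both views.

```bash
cat > fit.py <<'E'
from h import *
from scipy.optimize import minimize
def corners(x,y,yaw,sx,sy,z0,z1):
    c,s=np.cos(yaw),np.sin(yaw)
    return [(x+c*a*sx/2-s*b*sy/2,y+s*a*sx/2+c*b*sy/2,z) for a in(-1,1) for b in(-1,1) for z in(z0,z1)]
def hull(c,P,k=8):
    pts=np.array([proj(c,p) for p in P]);m=np.zeros((420,560),np.uint8)
    h=cv2.convexHull(pts.astype(np.float32))
    M=np.zeros((420*4,560*4),np.uint8);cv2.fillPoly(M,[np.round((h+.5)*4*16).astype(np.int32)],255,shift=4)
    return cv2.resize(M,(560,420),interpolation=cv2.INTER_AREA)/255.
def dark(c,box,th=70):
    g=c["img"].max(2).astype(float);m=np.zeros((420,560));x0,x1,y0,y1=box
    m[y0:y1,x0:x1]=np.clip((th+15-g[y0:y1,x0:x1])/30,0,1);return m
def fit(views,dims,x0):
    # views: list of (cam,mask)
    def f(p):
        P=corners(p[0],p[1],p[2],*dims);return sum(np.abs(hull(c,P)-m).sum()/m.sum() for c,m in views)
    S=np.array([x0]+[np.array(x0)+d for d in([.012,0,0],[0,.012,0],[0,0,.15])])
    r=minimize(f,x0,method="Nelder-Mead",options=dict(initial_simplex=S,xatol=1e-4,fatol=1e-4));return r.x,r.fun
E
python3 - <<'E'
from fit import *
t=cams.camera("top");s=cams.camera("scene")
for n,dims,bt,bs,pz,px in(("wide",(.012,.036,.051,.101),(404,432,199,214),(186,207,296,322),.08,(418,207)),
  ("narrow",(.012,.036,.051,.101),(344,366,217,228),(222,240,252,276),.08,(354,222)),
  ("grip",(.040,.016,.240,.290),(194,214,172,200),(320,340,140,164),.268,(204,186))):
    for nm,v in(("top",[(t,bt)]),("scene",[(s,bs)]),("both",[(t,bt),(s,bs)])):
        vv=[(c,dark(c,b)) for c,b in v]
        p=atz(t,*px,pz);r=fit(vv,dims,[p[0],p[1],.1 if n!="grip" else .2]);print(n,nm,np.round(r[0],4),round(r[1],2),[round(m.sum()) for _,m in vv])
# edges from zoom top
f=lambda a,b,z:atz(t,140+a/2.6,110+b/2.6,z)
for nm,a,b,z in(("guardL",(47,127),(80,325),.24),("guardR",(262,88),(297,283),.24),("rail",(0,362),(355,292),.05),("wideL",(655,127),(650,247),.045),("wideR",(763,127),(770,245),.045),("narL",(531,162),(520,280),.045),("narR",(598,167),(590,280),.045)):
    A=f(*a,z);B=f(*b,z);d=A-B;print(nm,np.round(A,3),np.round(B,3),round(np.arctan2(d[1],d[0]),3),round(np.hypot(*d[:2]),3))
# box widths
E
```

```text
wide top [ 0.5354 -0.3551  0.1249] 0.34 [94]
wide scene [ 0.5341 -0.3531  0.3802] 0.26 [202]
wide both [ 0.535  -0.3534  0.143 ] 0.74 [94, 202]
narrow top [ 0.4962 -0.192  -0.0053] 0.36 [83]
narrow scene [ 0.4964 -0.1907  0.3202] 0.26 [164]
narrow both [ 0.4959 -0.1907  0.0568] 0.84 [83, 164]
grip top [0.5533 0.1634 0.3497] 0.69 [138]
grip scene [0.5571 0.1662 0.2234] 0.58 [188]
grip both [0.5532 0.1631 0.3335] 1.26 [138, 188]
guardL [0.618 0.271 0.24 ] [0.45  0.237 0.24 ] 0.202 0.171
guardR [0.654 0.089 0.24 ] [0.487 0.057 0.24 ] 0.192 0.17
rail [0.421 0.364 0.05 ] [0.495 0.009 0.05 ] 1.775 0.363
wideL [ 0.669 -0.3    0.045] [ 0.544 -0.292  0.045] -0.062 0.125
wideR [ 0.67  -0.411  0.045] [ 0.548 -0.415  0.045] 0.026 0.123
narL [ 0.631 -0.171  0.045] [ 0.509 -0.159  0.045] -0.1 0.123
narR [ 0.627 -0.24   0.045] [ 0.51  -0.23   0.045] -0.085 0.117
```

>>> play_rows:
  commands:
    - {"x":40,"y":-18,"z":0,"spin":0}
    - {"x":40,"y":-18,"z":0,"spin":0}
    - {"x":40,"y":-18,"z":0,"spin":0}
    - {"x":40,"y":-18,"z":0,"spin":0}
    - {"x":40,"y":-18,"z":0,"spin":0}
    - {"x":40,"y":-18,"z":0,"spin":0}
    - {"x":40,"y":-18,"z":0,"spin":0}
    - {"x":40,"y":-18,"z":0,"spin":0}
  grip: 1

```text
time: 1.4
position: [0.458, -0.3595, 0.2224]
tool_rot: [0.989, 0.149, 0.0, 0.004]
ft_force: [0.7, -0.7, -0.0]
grip_width: 0.087
```

>>> play_rows:
  commands:
    - {"spin":-0.15}
    - {"spin":-0.15}
    - {"spin":-0.15}
    - {"spin":-0.15}
    - {"spin":-0.15}
    - {"spin":-0.15}
    - {"spin":-0.15}
    - {"spin":-0.15}

```text
invalid input
```

>>> play_rows:
  commands:
    - {"x":0,"y":0,"z":0,"spin":-0.15}
    - {"x":0,"y":0,"z":0,"spin":-0.15}
    - {"x":0,"y":0,"z":0,"spin":-0.15}
    - {"x":0,"y":0,"z":0,"spin":-0.15}
    - {"x":0,"y":0,"z":0,"spin":-0.15}
    - {"x":0,"y":0,"z":0,"spin":-0.15}
    - {"x":0,"y":0,"z":0,"spin":-0.15}
    - {"x":0,"y":0,"z":0,"spin":-0.15}

```text
time: 2.2
position: [0.4644, -0.3523, 0.2234]
tool_rot: [0.73, 0.684, -0.001, 0.004]
ft_force: [-0.6, 0.6, 0.7]
grip_width: 0.087
```

```bash
cat >> h.py <<'E'
def wrist():
    o=robot.get_obs();c=cams.camera("wrist")
    T=np.eye(4);T[:3,:3]=R.from_quat(o["tool_rot"]).as_matrix();T[:3,3]=o["position"]
    c["world_to_cam"]=np.linalg.inv(T@np.array(c["mount"]));return c
E
python3 - <<'E'
from h import *
o=robot.get_obs();print(np.round(o["position"],4),np.round(R.from_quat(o["tool_rot"]).as_matrix(),3),np.round(o["q"],3))
c=wrist();save(c,"w1");print(np.round(c["mount"],3))
for t in("gate_wide","gate_narrow"):
    for r in nets.outline_of(c,t)[:2]: print(t,round(r["conf"],2),np.round(r["pixel"]))
t=cams.camera("top");save(t,"top1")
E
```

```text
[ 0.4644 -0.3523  0.2234] [[ 0.065  0.998  0.004]
 [ 0.998 -0.065 -0.008]
 [-0.008  0.005 -1.   ]] [-0.839  0.466  1.546 -0.002  1.12  -0.774]
[[ 0.     0.964  0.267  0.073]
 [ 1.    -0.001  0.002 -0.001]
 [ 0.002  0.267 -0.964 -0.162]
 [ 0.     0.     0.     1.   ]]
gate_wide 0.84 [392. 181.]
gate_narrow 0.88 [363.  25.]
```

View pics/w1.png

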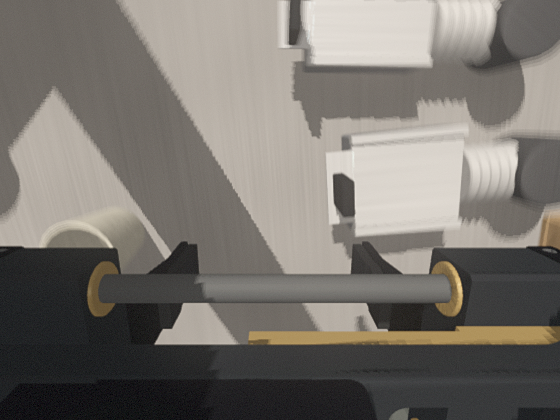

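The wide intake's box runs from (352,140) to (467,126) along its upper edge and from (356,235) to (460,227) along its lower edge. Its tab is at about (343,187).

Run:
```python
from fit import *
c=wrist()
for nm,a,b,z in(("low",(356,236),(460,227),.045),("up",(352,136),(467,124),.045),("plate end",(328,153),(332,225),.05),("front",(342,140),(356,236),.045)):
    A=atz(c,*a,z);B=atz(c,*b,z);d=B-A;print(nm,np.round(A,3),np.round(B,3),round(np.arctan2(d[1],d[0]),3),round(np.hypot(*d[:2]),3))
m=dark(c,(328,358,165,215));print(m.sum())
print(fit([(c,m)],(.012,.036,.051,.101),[.535,-.354,.05]))
i=cv2.resize(cv2.cvtColor(c["img"],cv2.COLOR_RGB2BGR)[110:250,310:480],None,fx=4,fy=4,interpolation=cv2.INTER_CUBIC);cv2.imwrite("pics/w1z.png",i)
```

```text
low [ 0.555 -0.411  0.045] [ 0.675 -0.409  0.045] 0.017 0.12
up [ 0.551 -0.297  0.045] [ 0.672 -0.294  0.045] 0.027 0.121
plate end [ 0.524 -0.313  0.05 ] [ 0.526 -0.394  0.05 ] -1.541 0.081
front [ 0.54  -0.301  0.045] [ 0.555 -0.411  0.045] -1.438 0.112
211.60000000000002
(array([ 0.52674296, -0.35108435,  0.60940422]), np.float64(2.719170465917936))
```

View pics/w1z.png

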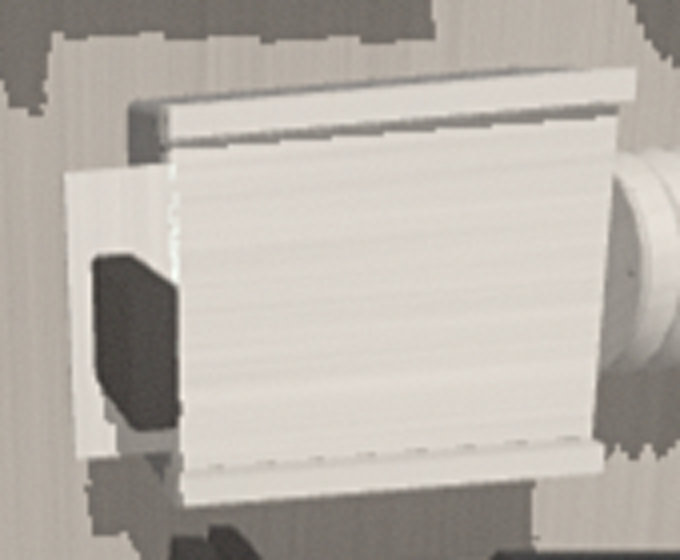

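>>> play_rows:
  commands:
    - {"x":0,"y":0,"z":0,"spin":-0.09}
    - {"x":-2,"y":35,"z":0,"spin":0}
    - {"x":-1.5,"y":35.5,"z":0,"spin":0}
    - {"x":0,"y":0,"z":30,"spin":0}
    - {"x":0,"y":0,"z":30,"spin":0}
    - {"x":0,"y":0,"z":0,"spin":0}

```text
time: 3.05
position: [0.5386, -0.3563, 0.1635]
tool_rot: [0.705, 0.709, -0.001, 0.006]
ft_force: [-0.5, 0.5, -0.7]
grip_width: 0.0872
```

Run:
```python
from fit import *
o=robot.get_obs();M=R.from_quat(o["tool_rot"]).as_matrix();print(np.round(o["position"],4),np.round(M,3))
print(np.round(1000*M.T@(np.array([.535,-.354,.067])-o["position"]),1),"ang",np.arctan2(M[1,0],M[0,0])-np.pi/2)
c=wrist();save(c,"w2")
```

```text
[ 0.5386 -0.3563  0.1635] [[-0.006  1.     0.007]
 [ 1.     0.006 -0.011]
 [-0.011  0.007 -1.   ]]
[ 3.3 -4.2 96.4] ang 0.005882486609914972
```

View pics/w2.png

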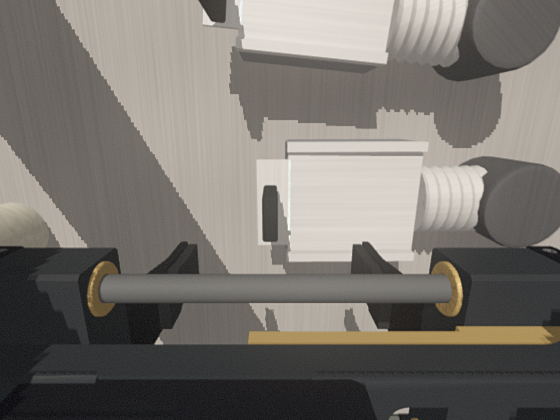

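The tab at (270,213) is lined up between the fingers, so I'm descending.

>>> play_rows:
  commands:
    - {"x":2,"y":-4,"z":30,"spin":-0.02}
    - {"x":1,"y":0,"z":30,"spin":0}
    - {"x":0,"y":0,"z":25,"spin":0}
    - {"x":0,"y":0,"z":10,"spin":0}
    - {"x":0,"y":0,"z":0,"spin":0}

```text
time: 3.6
position: [0.541, -0.361, 0.0776]
tool_rot: [0.699, 0.714, -0.001, 0.016]
ft_force: [0.8, -0.1, 0.7]
grip_width: 0.0871
```

>>> play_rows:
  commands:
    - {"x":0,"y":0,"z":0,"spin":0}
    - {"x":0,"y":0,"z":0,"spin":0}
    - {"x":0,"y":0,"z":0,"spin":0}
    - {"x":0,"y":0,"z":0,"spin":0}
    - {"x":0,"y":0,"z":0,"spin":0}
    - {"x":0,"y":0,"z":0,"spin":0}
    - {"x":0,"y":0,"z":0,"spin":0}
  grip: 0
  newtons: 15

```text
time: 4.3
position: [0.5442, -0.3642, 0.0851]
tool_rot: [0.7, 0.714, -0.001, 0.022]
ft_force: [0.7, -0.7, -0.8]
grip_width: 0.039
```

```bash
cat > st.py <<'E'
import sys
from fit import *
def st(tx,ty,tz):
    o=robot.get_obs();M=R.from_quat(o["tool_rot"]).as_matrix();print(np.round(o["time"],2),np.round(o["position"],4),np.round(o["ft_force"],1),np.round(o["grip_width"],4),np.round(o["q"],3));print(np.round(M,3))
    g=o["position"]-M[:,2]*robot.tcp_to_grasp
    print("toolshift",np.round(1000*M.T@(np.array([tx,ty,tz])-g),1),"grasp",np.round(g,4),"yaw",np.round(np.arctan2(M[1,0],M[0,0]),3))
st(*map(float,sys.argv[1:4]))
E
python3 st.py .535 -.354 .083;python3 - <<'E'
from h import *
c=wrist();save(c,"w3")
for i in range(3):print(np.round(robot.get_obs()["position"],4),np.round(robot.get_obs()["tool_rot"],4))
E
```

```text
4.3 [ 0.5442 -0.3642  0.0851] [ 0.7 -0.7 -0.8] 0.039 [-0.759  0.719  1.496 -0.004  0.882 -0.776]
[[-0.02   0.999  0.03 ]
 [ 0.999  0.021 -0.033]
 [-0.033  0.029 -0.999]]
toolshift [10.4 -9.1 20.2] grasp [ 0.5437 -0.3636  0.1038] yaw 1.59
[ 0.5442 -0.3641  0.085 ] [ 0.6998  0.714  -0.0011  0.0221]
[ 0.5442 -0.3641  0.085 ] [ 0.6998  0.714  -0.0011  0.0221]
[ 0.5442 -0.3641  0.085 ] [ 0.6998  0.714  -0.0011  0.0221]
```

View pics/w3.png

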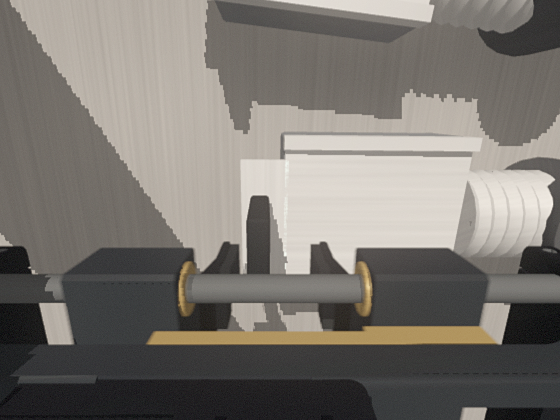

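>>> play_rows:
  commands:
    - {"x":6,"y":-5,"z":12,"spin":0}
    - {"x":6,"y":-5,"z":12,"spin":0}
  grip: 0.6

```text
time: 4.55
position: [0.5365, -0.3551, 0.0618]
tool_rot: [0.7, 0.714, -0.001, 0.025]
ft_force: [1.0, 0.2, 0.3]
grip_width: 0.0442
```

```bash
python3 st.py .535 -.354 .083;python3 - <<'E'
from h import *
for i in range(3):c=cams.camera("top")
E
python3 st.py .535 -.354 .083
```

```text
4.55 [ 0.5365 -0.3551  0.0618] [1.  0.2 0.3] 0.0442 [-0.757  0.739  1.543 -0.004  0.81  -0.774]
[[-0.019  0.999  0.035]
 [ 0.999  0.021 -0.037]
 [-0.038  0.034 -0.999]]
toolshift [ 0.3 -0.8 -2.5] grasp [ 0.5359 -0.3544  0.0805] yaw 1.59
4.7 [ 0.5358 -0.3543  0.0611] [-0.1 -0.6 -0.5] 0.0504 [-0.756  0.74   1.543 -0.004  0.811 -0.774]
[[-0.02   0.999  0.032]
 [ 0.999  0.021 -0.035]
 [-0.035  0.032 -0.999]]
toolshift [-0.5 -0.1 -3.2] grasp [ 0.5352 -0.3536  0.0798] yaw 1.59
```

Positioned. I'll close with one row and let camera calls pass the time, because rows make the pose drift.

>>> play_rows:
  commands:
    - {"x":0,"y":0,"z":-2,"spin":0}
  grip: 0
  newtons: 15

```text
time: 4.8
position: [0.5362, -0.3547, 0.0634]
tool_rot: [0.7, 0.714, -0.001, 0.024]
ft_force: [-0.7, 0.5, 0.9]
grip_width: 0.0485
```

```bash
python3 - <<'E'
from h import *
for i in range(10):
    c=cams.camera("top");print(robot.get_obs()["grip_width"])
c=wrist();save(c,"w4")
E
python3 st.py .535 -.354 .083
```

```text
0.045818409132785294
0.04269208835609392
0.03932452088348815
0.035538702329261956
0.03178458461561975
0.02754347497004617
0.02406363480251811
0.020003832059019778
0.016320242046518
0.012544195523516875
5.35 [ 0.5356 -0.3543  0.0632] [ 0.6 -0.7  1.2] 0.0124 [-0.756  0.737  1.542 -0.005  0.816 -0.773]
[[-0.02   0.999  0.032]
 [ 0.999  0.021 -0.035]
 [-0.036  0.031 -0.999]]
toolshift [-0.4  0.  -1.1] grasp [ 0.535  -0.3536  0.0819] yaw 1.59
```

View pics/w4.png

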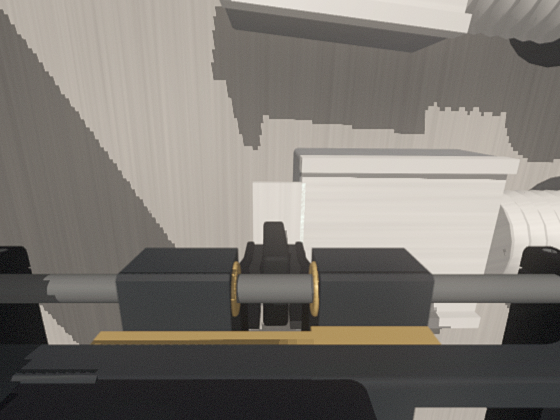

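The grip holds the tab at 12.4 mm. Pulling now.

>>> play_rows:
  commands:
    - {"x":0,"y":-20,"z":0,"spin":0}
    - {"x":0,"y":-20,"z":0,"spin":0}
    - {"x":0,"y":-20,"z":0,"spin":0}

```text
time: 5.65
position: [0.4799, -0.3549, 0.0632]
tool_rot: [0.699, 0.714, 0.001, 0.027]
ft_force: [3.4, 1.2, 3.7]
grip_width: 0.0127
```

```bash
python3 st.py .455 -.356 .082
python3 - <<'E'
from h import *
c=wrist();save(c,"w5")
E
python3 st.py .455 -.356 .082
```

```text
5.65 [ 0.4799 -0.3549  0.0632] [3.4 1.2 3.7] 0.0127 [-0.826  0.692  1.669  0.007  0.726 -0.853]
[[-0.02   0.999  0.04 ]
 [ 0.999  0.022 -0.037]
 [-0.037  0.039 -0.999]]
toolshift [ -1.3 -24.1  -1. ] grasp [ 0.4791 -0.3542  0.0819] yaw 1.591
5.7 [ 0.4765 -0.3549  0.0632] [-3.3  1.1  4.8] 0.0123 [-0.829  0.691  1.674  0.004  0.726 -0.853]
[[-0.021  0.999  0.036]
 [ 0.999  0.022 -0.036]
 [-0.037  0.036 -0.999]]
toolshift [ -1.3 -20.8  -0.8] grasp [ 0.4758 -0.3542  0.0819] yaw 1.591
```

View pics/w5.png

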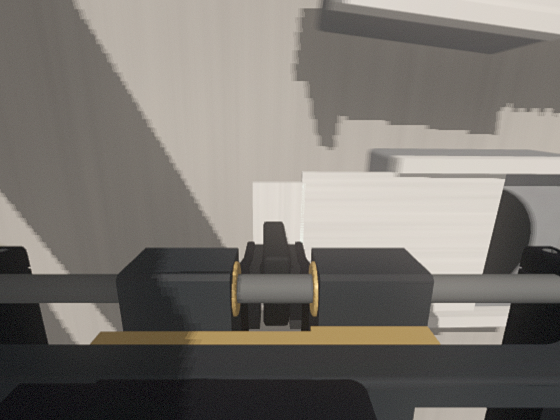

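>>> play_rows:
  commands:
    - {"x":0,"y":-10,"z":0,"spin":0}
    - {"x":0,"y":-10,"z":0,"spin":0}
    - {"x":0,"y":-7,"z":0,"spin":0}

```text
time: 6.0
position: [0.455, -0.3555, 0.0634]
tool_rot: [0.701, 0.712, 0.004, 0.032]
ft_force: [32.7, 11.6, -12.4]
grip_width: 0.014
```

```bash
python3 - <<'E'
from h import *
c=wrist();save(c,"w6")
E
python3 st.py .455 -.356 .082
```

```text
6.05 [ 0.4556 -0.3555  0.0633] [24.8 10.  -7.9] 0.0128 [-0.864  0.673  1.728  0.023  0.678 -0.896]
[[-0.014  0.999  0.052]
 [ 0.999  0.016 -0.039]
 [-0.04   0.052 -0.998]]
toolshift [-1.3  0.4  0. ] grasp [ 0.4546 -0.3547  0.082 ] yaw 1.584
```

The gate hit its stop after 80 mm of travel, with a 25–30 N reaction. Releasing.

>>> play_rows:
  commands:
    - {"x":0,"y":-1,"z":0,"spin":0}
  grip: 0.6

```text
time: 6.15
position: [0.4562, -0.3553, 0.0631]
tool_rot: [0.701, 0.712, 0.005, 0.034]
ft_force: [-1.1, 0.4, 0.8]
grip_width: 0.0162
```

```bash
python3 - <<'E'
from h import *
for i in range(6): c=cams.camera("top")
c=wrist();save(c,"w7")
E
python3 st.py .455 -.356 .082
```

```text
6.5 [ 0.454  -0.3557  0.0631] [ 0.3  0.2 -0.3] 0.0411 [-0.866  0.672  1.73   0.023  0.676 -0.898]
[[-0.013  0.999  0.052]
 [ 0.999  0.015 -0.039]
 [-0.04   0.051 -0.998]]
toolshift [-1.   1.9 -0.1] grasp [ 0.453  -0.355   0.0818] yaw 1.584
```

View pics/w7.png

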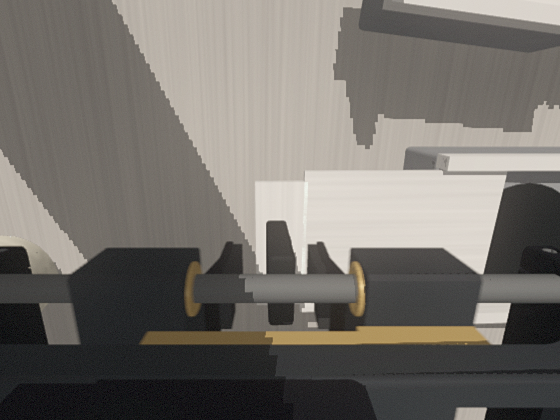

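>>> play_rows:
  commands:
    - {"x":-1,"y":2,"z":-25,"spin":0}
    - {"x":-1,"y":2,"z":-35,"spin":0}
    - {"x":-1,"y":2,"z":-45,"spin":0}
    - {"x":-1,"y":2,"z":-45,"spin":0}
    - {"x":-1,"y":2,"z":-45,"spin":0}
    - {"x":-1,"y":2,"z":-45,"spin":0}
    - {"x":-1,"y":2,"z":-40,"spin":0}
  grip: 1

```text
time: 7.2
position: [0.4481, -0.3506, 0.3459]
tool_rot: [0.703, 0.711, 0.004, 0.022]
ft_force: [0.4, -0.3, 0.1]
grip_width: 0.0859
```

```bash
python3 st.py .5535 .1633 .35
python3 - <<'E'
from h import *
t=cams.camera("top");save(t,"top2");c=cams.camera("scene");save(c,"sc2")
E
```

```text
7.2 [ 0.4481 -0.3506  0.3459] [ 0.4 -0.3  0.1] 0.0859 [-0.867  0.311  1.442  0.012  1.347 -0.879]
[[-0.01   0.999  0.036]
 [ 1.     0.011 -0.025]
 [-0.025  0.036 -0.999]]
toolshift [512.5 111.    5.7] grasp [ 0.4475 -0.3501  0.3645] yaw 1.581
```

View pics/top2.png

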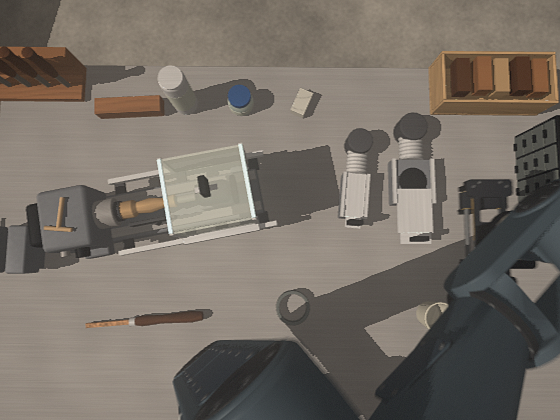

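View pics/sc2.png

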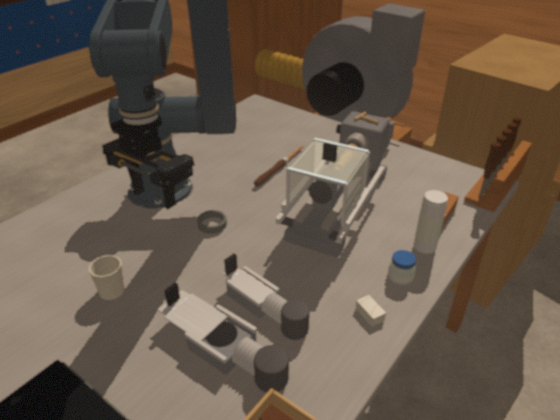

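The wide gate is open: its opening shows at (412,180) in the top view, and the plate sits towards the robot. The narrow gate is still shut. Moving to the guard now.

>>> play_rows:
  commands:
    - {"x":45,"y":10,"z":0,"spin":0}
    - {"x":45,"y":10,"z":0,"spin":0}
    - {"x":45,"y":10,"z":0,"spin":0}
    - {"x":45,"y":10,"z":0,"spin":0}
    - {"x":45,"y":10,"z":0,"spin":0}
    - {"x":45,"y":10,"z":0,"spin":0}
    - {"x":45,"y":10,"z":0,"spin":0}
    - {"x":45,"y":10,"z":0,"spin":0}
  grip: 1

```text
time: 8.1
position: [0.5259, 0.0108, 0.3343]
tool_rot: [0.709, 0.704, -0.0, 0.027]
ft_force: [0.4, -0.0, -0.4]
grip_width: 0.0871
```

>>> play_rows:
  commands:
    - {"x":0,"y":0,"z":0,"spin":0.15}
    - {"x":0,"y":0,"z":0,"spin":0.15}
    - {"x":0,"y":0,"z":0,"spin":0.15}
    - {"x":0,"y":0,"z":0,"spin":0.15}
    - {"x":0,"y":0,"z":0,"spin":0.15}
    - {"x":0,"y":0,"z":0,"spin":0.15}
    - {"x":0,"y":0,"z":0,"spin":0.15}
    - {"x":0,"y":0,"z":0,"spin":0.15}

```text
time: 8.9
position: [0.5188, 0.0183, 0.3238]
tool_rot: [0.984, 0.179, 0.006, 0.019]
ft_force: [-0.3, -0.2, -0.1]
grip_width: 0.0866
```

```bash
python3 st.py .5535 .1633 .37;python3 - <<'E'
from h import *
t=wrist();save(t,"w8")
E
```

```text
8.9 [0.5188 0.0183 0.3238] [-0.3 -0.2 -0.1] 0.0866 [-0.161  0.265  1.571 -0.033  1.282  1.058]
[[ 0.936  0.353  0.018]
 [ 0.353 -0.935 -0.035]
 [ 0.005  0.039 -0.999]]
toolshift [  83.9 -121.5  -32. ] grasp [0.5184 0.0189 0.3425] yaw 0.361
```

View pics/w8.png

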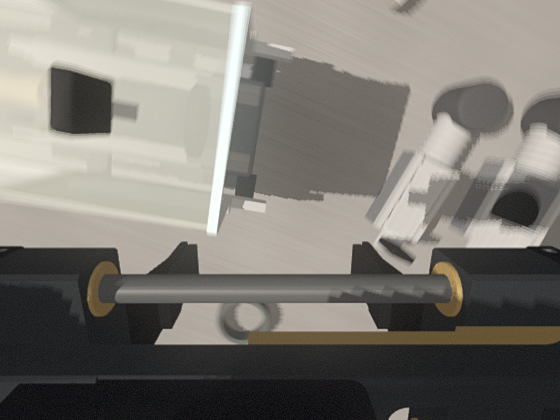

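>>> play_rows:
  commands:
    - {"x":0,"y":0,"z":-30,"spin":0.14}
    - {"x":16,"y":-34,"z":-2,"spin":0.02}
    - {"x":16,"y":-34,"z":-2,"spin":0}
    - {"x":16,"y":-34,"z":-2,"spin":0}
    - {"x":14,"y":-28,"z":-2,"spin":0}

```text
time: 9.45
position: [0.551, 0.1577, 0.3532]
tool_rot: [0.995, 0.096, 0.002, 0.019]
ft_force: [0.1, 0.2, -0.3]
grip_width: 0.087
```

```bash
python3 - <<'E'
from fit import *
t=wrist();save(t,"w9")
g=t["img"].max(2)
t2=cams.camera("top");save(t2,"top3")
E
python3 st.py .5535 .1633 .37
```

```text
9.55 [0.5515 0.1594 0.353 ] [-0.9 -0.2  0.2] 0.0868 [ 0.107  0.336  1.385 -0.037  1.417  1.487]
[[ 0.981  0.195  0.008]
 [ 0.195 -0.98  -0.036]
 [ 0.001  0.037 -0.999]]
toolshift [ 2.7 -2.8  1.6] grasp [0.5513 0.1601 0.3717] yaw 0.196
```

View pics/w9.png

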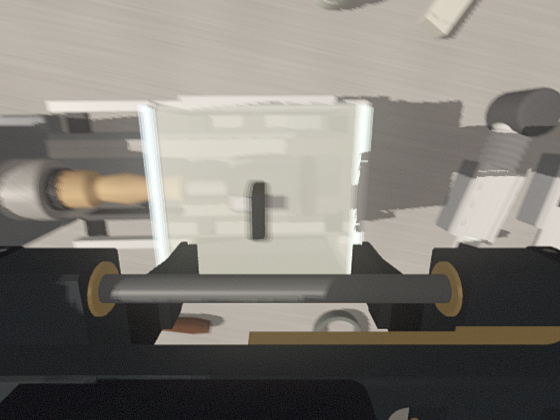

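The bar at (259,210) is square to the jaws and between the fingers. Descending.

```bash
python3 st.py .5535 .1633 .276
```

```text
9.55 [0.5515 0.1594 0.353 ] [-0.9 -0.2  0.2] 0.0868 [ 0.107  0.336  1.385 -0.037  1.417  1.487]
[[ 0.981  0.195  0.008]
 [ 0.195 -0.98  -0.036]
 [ 0.001  0.037 -0.999]]
toolshift [ 2.6 -6.2 95.5] grasp [0.5513 0.1601 0.3717] yaw 0.196
```

>>> play_rows:
  commands:
    - {"x":1,"y":-3,"z":32,"spin":0}
    - {"x":1,"y":-2,"z":32,"spin":0}
    - {"x":0,"y":-1,"z":24,"spin":0}

```text
time: 9.85
position: [0.5551, 0.1618, 0.2649]
tool_rot: [0.995, 0.102, 0.006, 0.019]
ft_force: [0.9, 0.3, -1.1]
grip_width: 0.0873
```

```bash
python3 - <<'E'
from fit import *
t=wrist();save(t,"w10")
E
python3 st.py .5535 .1633 .274
```

```text
9.9 [0.5522 0.1612 0.2606] [-1.2 -0.  -2. ] 0.0866 [ 0.111  0.42   1.513 -0.042  1.206  1.492]
[[ 0.979  0.203  0.007]
 [ 0.203 -0.978 -0.038]
 [-0.     0.039 -0.999]]
toolshift [ 1.7 -1.3  5.2] grasp [0.552  0.1619 0.2793] yaw 0.204
```

View pics/w10.png

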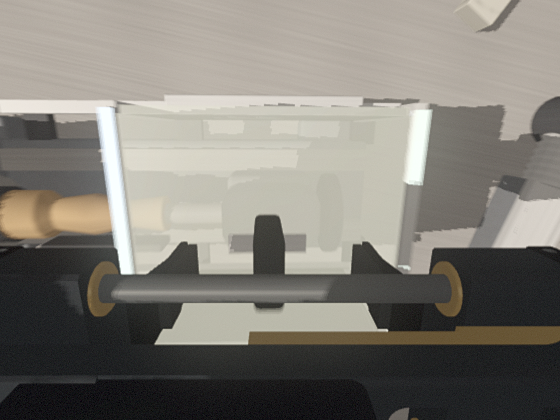

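>>> play_rows:
  commands:
    - {"x":1,"y":-3,"z":4,"spin":0}
  grip: 0
  newtons: 20

```text
time: 10.0
position: [0.552, 0.1631, 0.2556]
tool_rot: [0.995, 0.102, 0.001, 0.02]
ft_force: [0.2, -0.5, 0.0]
grip_width: 0.084
```

```bash
python3 - <<'E'
from fit import *
for i in range(22):
    t=cams.camera("top");w=robot.get_obs()["grip_width"]
print(w)
t=wrist();save(t,"w11")
E
python3 st.py .5535 .1633 .274
```

```text
0.016505377220847203
11.15 [0.5526 0.1643 0.2565] [ 0.4 -0.3 -0.4] 0.016 [ 0.116  0.426  1.515 -0.041  1.198  1.497]
[[ 0.979  0.203  0.007]
 [ 0.203 -0.979 -0.038]
 [-0.     0.038 -0.999]]
toolshift [0.7 1.9 1.2] grasp [0.5524 0.165  0.2752] yaw 0.204
```

View pics/w11.png

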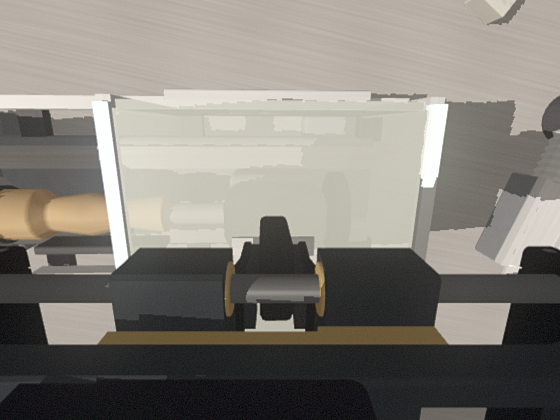

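Gripped at 16 mm. Sliding the guard towards the headstock.

>>> play_rows:
  commands:
    - {"x":0,"y":-20,"z":-0.5,"spin":0}
    - {"x":0,"y":-25,"z":-0.5,"spin":0}
    - {"x":0,"y":-25,"z":-0.5,"spin":0}
    - {"x":0,"y":-20,"z":-0.5,"spin":0}

```text
time: 11.55
position: [0.5359, 0.247, 0.2565]
tool_rot: [0.995, 0.099, 0.002, 0.025]
ft_force: [0.3, -3.4, 1.6]
grip_width: 0.0162
```

```bash
python3 - <<'E'
from fit import *
t=wrist();save(t,"w12")
t=cams.camera("top");save(t,"top4")
E
python3 st.py .5535 .1633 .274
```

```text
11.65 [0.5353 0.2497 0.2565] [-0.9  2.3  3.8] 0.0167 [ 0.271  0.449  1.474 -0.048  1.222  1.657]
[[ 0.98   0.2    0.009]
 [ 0.2   -0.979 -0.044]
 [-0.     0.045 -0.999]]
toolshift [ 0.5 89.   5.1] grasp [0.5352 0.2506 0.2751] yaw 0.201
```

View pics/top4.png

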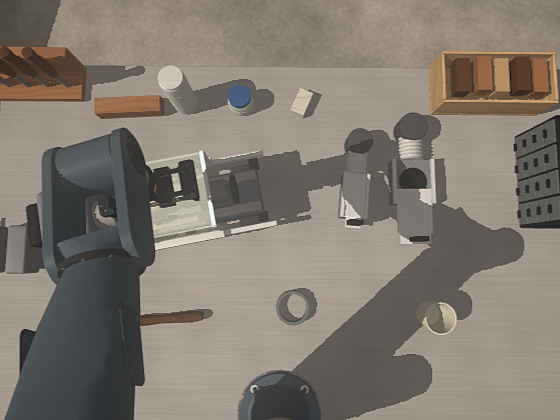

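>>> play_rows:
  commands:
    - {"x":0,"y":-10,"z":-0.5,"spin":0}
    - {"x":0,"y":-10,"z":-0.5,"spin":0}
    - {"x":0,"y":-10,"z":-0.5,"spin":0}

```text
time: 11.95
position: [0.5299, 0.2766, 0.2564]
tool_rot: [0.995, 0.099, 0.002, 0.025]
ft_force: [-0.4, -2.7, 1.8]
grip_width: 0.0166
```

>>> play_rows:
  commands:
    - {"x":0,"y":-10,"z":-0.5,"spin":0}
    - {"x":0,"y":-8,"z":-0.5,"spin":0}

```text
time: 12.15
position: [0.5262, 0.2949, 0.2565]
tool_rot: [0.995, 0.099, 0.002, 0.025]
ft_force: [0.3, -2.5, 1.6]
grip_width: 0.0162
```

>>> play_rows:
  commands:
    - {"x":0,"y":-8,"z":-0.5,"spin":0}
    - {"x":0,"y":-8,"z":-0.5,"spin":0}

```text
time: 12.35
position: [0.5228, 0.3118, 0.2564]
tool_rot: [0.995, 0.099, 0.001, 0.026]
ft_force: [0.6, -2.9, 0.9]
grip_width: 0.0165
```

>>> play_rows:
  commands:
    - {"x":0,"y":-8,"z":-0.5,"spin":0}

```text
time: 12.45
position: [0.521, 0.3203, 0.2564]
tool_rot: [0.995, 0.099, 0.001, 0.026]
ft_force: [0.9, -2.9, 0.7]
grip_width: 0.0164
```

```bash
python3 st.py .5535 .1633 .274
```

```text
12.45 [0.521  0.3203 0.2564] [ 0.9 -2.9  0.7] 0.0164 [ 0.394  0.483  1.413 -0.052  1.258  1.783]
[[ 0.98   0.197  0.008]
 [ 0.197 -0.979 -0.051]
 [-0.002  0.051 -0.999]]
toolshift [  0.9 161.    9.4] grasp [0.5209 0.3213 0.2751] yaw 0.198
```

>>> play_rows:
  commands:
    - {"x":0,"y":-6,"z":-0.5,"spin":0}

```text
time: 12.55
position: [0.5197, 0.3271, 0.2564]
tool_rot: [0.995, 0.099, 0.001, 0.025]
ft_force: [1.0, -3.2, 1.1]
grip_width: 0.0164
```

>>> play_rows:
  commands:
    - {"x":0,"y":-5,"z":-0.5,"spin":0}

```text
time: 12.65
position: [0.5196, 0.3274, 0.2563]
tool_rot: [0.994, 0.1, 0.002, 0.032]
ft_force: [5.7, -23.3, 0.9]
grip_width: 0.0171
```

>>> play_rows:
  commands:
    - {"x":0,"y":-4,"z":-0.5,"spin":0}

```text
time: 12.75
position: [0.5196, 0.3271, 0.2563]
tool_rot: [0.994, 0.1, 0.001, 0.037]
ft_force: [2.6, -11.5, 0.8]
grip_width: 0.017
```

```bash
python3 st.py .5535 .1633 .274;python3 - <<'E'
from fit import *
t=wrist();save(t,"w13")
t=cams.camera("top")
E
python3 st.py .5535 .1633 .274
```

```text
12.75 [0.5196 0.3271 0.2563] [  2.6 -11.5   0.8] 0.017 [ 0.416  0.492  1.399 -0.075  1.272  1.809]
[[ 0.98   0.199  0.01 ]
 [ 0.199 -0.977 -0.074]
 [-0.005  0.074 -0.997]]
toolshift [  0.5 168.2  13.5] grasp [0.5194 0.3285 0.2749] yaw 0.2
12.85 [0.5196 0.3272 0.2563] [  2.6 -13.3   1. ] 0.0174 [ 0.416  0.492  1.399 -0.074  1.272  1.809]
[[ 0.98   0.199  0.01 ]
 [ 0.199 -0.977 -0.073]
 [-0.005  0.074 -0.997]]
toolshift [  0.6 168.2  13.4] grasp [0.5194 0.3285 0.2749] yaw 0.2
```

The guard is at its stop: 23 N of reaction and no further motion after about 167 mm. Releasing.

>>> play_rows:
  commands:
    - {"x":0,"y":-1,"z":0,"spin":0}
  grip: 0.6

```text
time: 12.95
position: [0.5196, 0.3273, 0.256]
tool_rot: [0.994, 0.1, 0.001, 0.038]
ft_force: [-0.3, 0.0, -1.0]
grip_width: 0.0203
```

```bash
python3 - <<'E'
from fit import *
for i in range(7): t=cams.camera("top")
t=wrist();save(t,"w14")
E
python3 st.py .5194 .3285 .274
```

```text
13.35 [0.5192 0.3287 0.2562] [-0.1  0.1 -1. ] 0.0481 [ 0.418  0.493  1.398 -0.074  1.272  1.811]
[[ 0.98   0.199  0.01 ]
 [ 0.2   -0.977 -0.073]
 [-0.005  0.074 -0.997]]
toolshift [0.1 1.5 1. ] grasp [0.519  0.33   0.2749] yaw 0.201
```

View pics/w14.png

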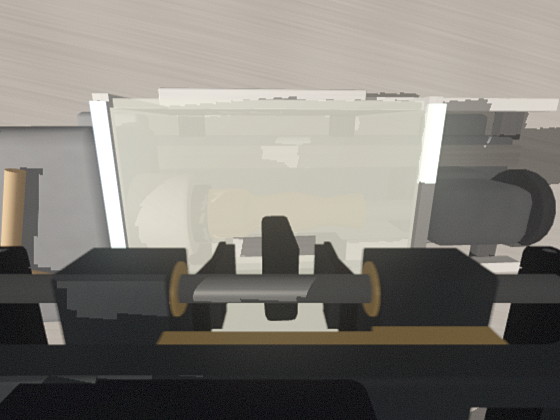

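>>> play_rows:
  commands:
    - {"x":0,"y":2,"z":-20,"spin":0}
    - {"x":0,"y":2,"z":-25,"spin":0}
    - {"x":0,"y":2,"z":-35,"spin":0}
    - {"x":0,"y":3,"z":-35,"spin":0}

```text
time: 13.75
position: [0.5163, 0.3281, 0.368]
tool_rot: [0.994, 0.101, -0.006, 0.039]
ft_force: [0.6, 0.3, 0.5]
grip_width: 0.0523
```

>>> play_rows:
  commands:
    - {"x":-10,"y":45,"z":0,"spin":0}
    - {"x":-10,"y":45,"z":0,"spin":0}
    - {"x":-10,"y":45,"z":0,"spin":0}
    - {"x":-10,"y":45,"z":0,"spin":0}
    - {"x":-10,"y":45,"z":0,"spin":0}
    - {"x":-10,"y":45,"z":0,"spin":0}

```text
time: 14.35
position: [0.5159, 0.0525, 0.3962]
tool_rot: [0.993, 0.108, 0.004, 0.036]
ft_force: [1.4, -0.3, 0.5]
grip_width: 0.0526
```

```bash
python3 st.py .5194 .3285 .274
python3 - <<'E'
from fit import *
t=cams.camera("top");save(t,"top5");s=cams.camera("scene");save(s,"sc5")
p=[(c,dark(c,b)) for c,b in((t,(404,434,226,246)),)]
print(p[0][1].sum(),fit(p,(.012,.036,.051,.101),[.455,-.356,.025]))
cv2.imwrite("pics/sc5z.png",cv2.cvtColor(cv2.resize(s["img"][100:390,150:450],None,fx=2,fy=2),cv2.COLOR_RGB2BGR))
E
```

```text
14.35 [0.5159 0.0525 0.3962] [ 1.4 -0.3  0.5] 0.0526 [-0.073  0.213  1.445 -0.069  1.464  1.287]
[[ 0.977  0.215  0.015]
 [ 0.215 -0.974 -0.07 ]
 [-0.001  0.072 -0.997]]
toolshift [  63.  -276.8  121.4] grasp [0.5156 0.0538 0.4149] yaw 0.217
59.13333333333333 (array([ 0.4560903 , -0.35536267,  0.10448248]), np.float64(0.8218714768883877))
```

View pics/top5.png

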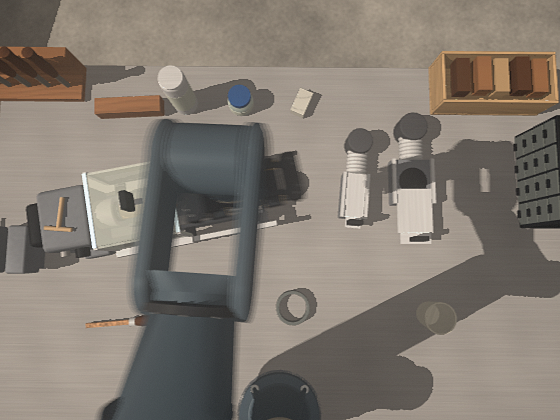

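View pics/sc5z.png

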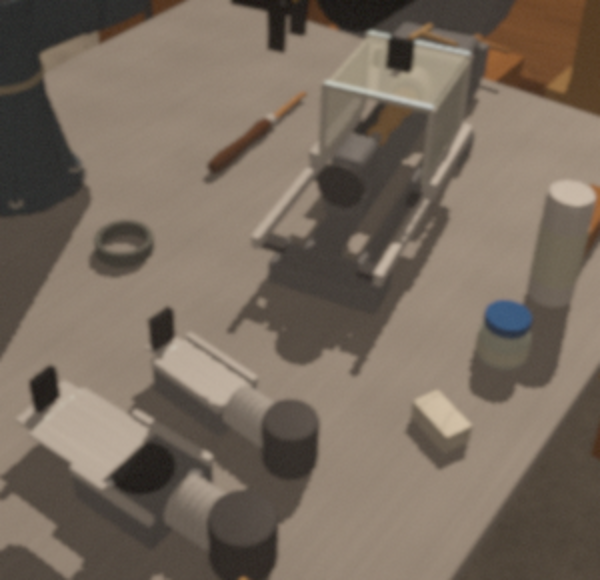

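In both views the guard sits against the headstock, with its left edge at (85,175) in the top view. The wide opening is clear at (412,180), and the narrow gate is still shut. The arm is clear of everything.

```bash
python3 -c "
from rig import robot;print(robot.hand_in())"
```

```text
the job is handed in; nothing more can be done
None
```

I opened the wider intake's gate to its stop first, then slid the guard shut against the headstock. I let go of both, moved the arm clear and handed the job in at about 14.4 s; no verdict is reported.

- **Wide gate:** it travelled about 80 mm by arm position and about 79 mm in the top picture. It ended against a stop with 25–33 N of reaction.
- **Guard:** it travelled about 167 mm and then stopped moving, with a 23 N push at the stop. The final pictures show it up against the headstock.
- **Narrow gate:** I never touched it, and it looks unchanged and shut in the final pictures.
- **Checks that disagreed:**
  - **Tab angle:** fits of the wide gate's tab angle from single pictures varied widely (0.1 to 0.6 rad), so I used the box and plate edges instead, which gave about 0.025 rad.
  - **Arm drift:** the tool also drifted and tilted a little with each move row (about 0.07 rad by the end). I corrected the position as I went but could not undo the tilt.

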